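# Tighten and lock the tie of a shelving frame

## Task

Tighten the tie of the shelving end frame: turn the hexagonal turnbuckle sleeve by hand, flat after flat, its top moving away from you, until the play is gone and it goes firm, and stop at the next place where a pair of its flats stands upright, without overtightening or bending the tie. Then fold the yellow keeper fork fully down over the sleeve so it cannot unwind, and let go. Leave the bin, the carton and the spanner where they are.

Things in the scene. Friction and masses are not known exactly. Their poses are not given: they have to be found in the camera images.
- frame: Shelving end frame fixed on the bench on two timber bearers: two blue uprights (tops 115 mm up, 380 mm apart inside), grey strut tubes (36 mm) between them at x -170 and +330 mm, the turnbuckle tie across at x 0. Origin on the bench below the tie's middle; y along the tie to the left upright, x away from the robot, z up. Under the tie is only the bench.
- sleeve_mid (a point): Middle of the turnbuckle sleeve, on the tie's axis 85 mm above the bench; frame's axes. The sleeve is a steel hexagon bar, 30 mm across flats (34.6 corners), 130 long, turning about the tie (y); how it is turned at the start is not measured. Tighten: positively about y, its top moving away from the robot (+x). M16 x 1.5 threads draw both rods in, 1.5 mm a turn each; the sleeve does not travel.
- pin_right (a point): Clevis pin of the right rod on the tie's axis, 170 mm right of the middle (frame -y). Feel: the sleeve turns at about 0.1 N m while the play lasts (1 to 3 rad), then steps to about 0.4 N m, rising 0.2 N m per rad; it stays where left. The first place after the step with a pair of flats upright (0.3 to 0.8 rad on) is the right tightness; 0.5 rad beyond that is overtight.
- keeper (a joint): Angle (rad) of the yellow keeper, a fork hinged on the left rod: 0 = folded flat, prongs either side of the sleeve's left end; 1.57 = straight up; 2.1 = open stop, leaning left. Starts at 1.7 to 2.0, stays where left (friction 0.05 N m). The prongs are 34 mm apart inside and reach 4 mm below the sleeve's axis, so it goes down only with a pair of flats upright within about 10 degrees.
- keeper_hinge (a point): The keeper's hinge, 120 mm left of the sleeve's middle (+y of the frame) and 20 mm above the tie's axis; the hinge runs along the frame's x. Pushed sideways, up or down, the tie gives 1 mm per 3 N at any point and springs back; over 8 mm bends it.
- keeper_tip (a point): Middle of the keeper's free end on its outer face, 75 mm from the hinge. The outer face is the top when folded, the left side when standing. Arm 22 mm wide, 4 thick; fork 44 wide over the last 26 mm; a lip 8 mm high stands on the outer face at the free end.
- bolt_bin: Bystander: yellow picking bin with bolts, 160 x 100 x 70 mm, loose beside the frame; origin under its middle.
- carton: Bystander: brown carton, 130 x 100 x 80 mm, loose on the other side of the frame; origin under its middle.
- spanner: Bystander: steel spanner, 180 mm long, loose on the bench inside the frame beyond the tie; origin under its middle.

How it is judged:
By the outcome, as a careful person would: the job done as asked, in the order asked, and still so for the second after the job is handed in, with the robot touching nothing.
It also fails if it takes over 72 s, if anything falls off the work surface, if the arm or the gripper's body presses on something with over 40 N, if the wrist force passes 120 N, or if a joint passes its speed limit or range.

## Robot

A 6-joint arm with a two-finger parallel gripper is mounted at the origin on the work surface. World frame = base frame: x ahead of the robot, y to its left, z up, the work surface at z = 0. Lengths are in mm, angles in rad, forces in N, time in s.
With the tool pointing down it reaches from about 400 to 825 mm from the base axis. Payload 7 kg.
Tool frame: the origin (TCP) lies at the very end of the fingers, on their centre line; the grasp point (between the pads) lies 19 mm behind it; z points along the fingers, y is the direction in which the jaws open and shut (so a half turn about z gives the same grasp; the last joint's range is limited). The gripper opens to 88 mm and grips with 3 to 60 N. Pads are 19 mm wide; open, the fingers measure 130 mm over their backs; the gripper's body (78 mm by 193 mm) begins 47 mm behind the grasp point.
Start: joints at [1.591, 0.359, 0.012, 0, -1.224, -0.288], TCP at [178.622, 650.914, 226.561] pointing down, gripper open.
Joint ranges: [-3.07, 3.07], [-1.43, 2.12], [-1.02, 1.25], [-3.03, 1.67], [-3.05, -0], [-3.03, 3.03]. Speed limits (rad/s): [2.39, 2.39, 3.01, 3.14, 3.14, 3.14].

## Interface

Orientations are given as a unit quaternion [x, y, z, w].
In Python, from plant import bot gives the robot as it stands. Calls block until the motion is done:
- bot.move_ptp(position, orientation): joint-space move of the TCP to a pose.
- bot.line_to(position, velocity=150, ori=None): straight line of the TCP; ori=None keeps the orientation; velocity is the mean speed in mm/s.
- bot.move_joints(angles): joint-space move.
- bot.move_gripper(opening, force=None): finger opening in mm; force is the grip in N (None keeps the last); returns when the fingers have stopped.
- bot.pause(seconds).
- bot.solve_ik(position, orientation): joint angles nearest the present ones, or None.
- bot.read_state(): the state.
- bot.camera(name): name is "scene" or "side" or "wrist"; returns the picture (384x512x3 uint8, red, green, blue); there is no depth.
- bot.get_calibration(name): a dict with "fx", "fy", "cx", "cy" (pixels), "view" (4x4, takes a point from world to camera coordinates); the wrist camera has in their place "T_tool_cam" (4x4, takes a point from camera to tool coordinates, whose origin is the TCP and whose axes are the flange's). Camera axes: x right, y up, looking along -z (the intrinsics and any distortion apply to the point x, -y, -z); pixel columns grow to the right and rows downward; lengths in mm; the calibration is good to about 2 mm. A picture is of the moment at which its call begins: read the wrist's pose just before it. get_calibration takes no time and is no camera call.
A pose or a line that the arm cannot do raises bot.Unreachable and nothing moves.
- bot.close_job(): hands the job in, once; it reports no verdict.
The state is a dict: "t": time; "joint_pos": joint angles; "qvel": joint speeds; "tau": joint torques, N m; "tcp_pos": TCP position; "eef_rot": TCP orientation; "contact_force": force on the tool from outside, world axes, zero at the start; "moment": the same for the moment, N m; "width": finger opening in mm.
Only numpy, scipy, OpenCV 4.12 (cv2) and the standard library are available. Lean on these libraries where they do the work, as an engineer would, in place of code of your own. Each camera call takes 0.05 s, during which the arm holds its last target.

## Working session

There is one attempt and no reset: what is moved stays moved. The work goes in short steps, each a Python script; the robot and the scene stay as the last script left them, time stands still between calls to the robot, and variables do not carry over. Pictures are saved under pics/ and viewed, and the job is handed in when it is done.

```bash
ls; mkdir -p pics
python3 - <<'E'
from plant import bot
import cv2,numpy as np
s=bot.read_state();print({k:np.round(v,3).tolist() for k,v in s.items()})
for n in("scene","side","wrist"):
    im=bot.camera(n);cv2.imwrite(f"pics/{n}0.png",im[:,:,::-1])
    c=bot.get_calibration(n);print(n,{k:np.round(v,3).tolist() if not isinstance(v,str) else v for k,v in c.items()})
E
```

```text
pics
{'t': 0.0, 'joint_pos': [1.591, 0.359, 0.011, -0.0, -1.224, -0.288], 'qvel': [-0.001, 0.002, 0.001, -0.0, 0.001, -0.0], 'tau': [0.001, -58.272, 29.305, 6.997, 0.007, -0.0], 'tcp_pos': [178.499, 650.449, 225.603], 'eef_rot': [0.991, -0.134, -0.0, 0.001], 'contact_force': [-0.543, 0.385, -0.226], 'moment': [-0.022, 0.021, 0.015], 'width': 87.564}
scene {'fx': 474.616, 'fy': 474.616, 'cx': 259.485, 'cy': 186.379, 'view': [[-0.751, 0.66, -0.011, 479.596], [-0.402, -0.444, 0.801, 191.484], [0.524, 0.606, 0.599, -1888.712], [0.0, 0.0, 0.0, 1.0]]}
side {'fx': 432.115, 'fy': 432.115, 'cx': 251.021, 'cy': 192.99, 'view': [[-0.98, -0.196, -0.015, 656.008], [0.093, -0.532, 0.842, -133.865], [-0.173, 0.824, 0.54, -1030.915], [0.0, 0.0, 0.0, 1.0]]}
wrist {'fx': 341.581, 'fy': 341.581, 'cx': 254.401, 'cy': 185.479, 'T_tool_cam': [[-0.001, 0.968, 0.252, 68.143], [1.0, 0.001, 0.001, -0.098], [0.001, 0.252, -0.968, -159.042], [0.0, 0.0, 0.0, 1.0]]}
```

View pics/scene0.png

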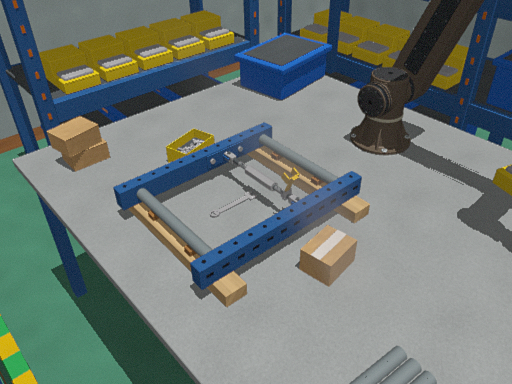

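View pics/side0.png

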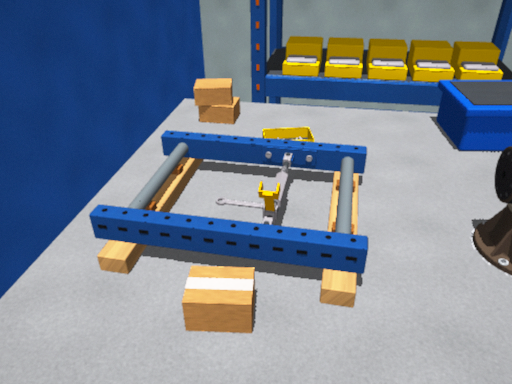

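View pics/wrist0.png

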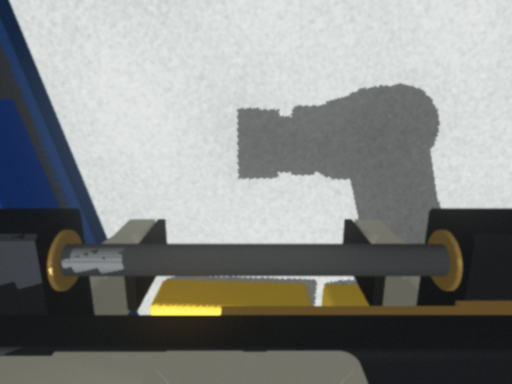

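Run:
```python
import cv2
a=cv2.imread("pics/scene0.png")[110:310,105:375];cv2.imwrite("pics/scz.png",cv2.resize(a,(800,593),interpolation=cv2.INTER_CUBIC))
a=cv2.imread("pics/side0.png")[120:280,85:375];cv2.imwrite("pics/siz.png",cv2.resize(a,(800,441),interpolation=cv2.INTER_CUBIC))
```

```text
(no output)
```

View pics/scz.png

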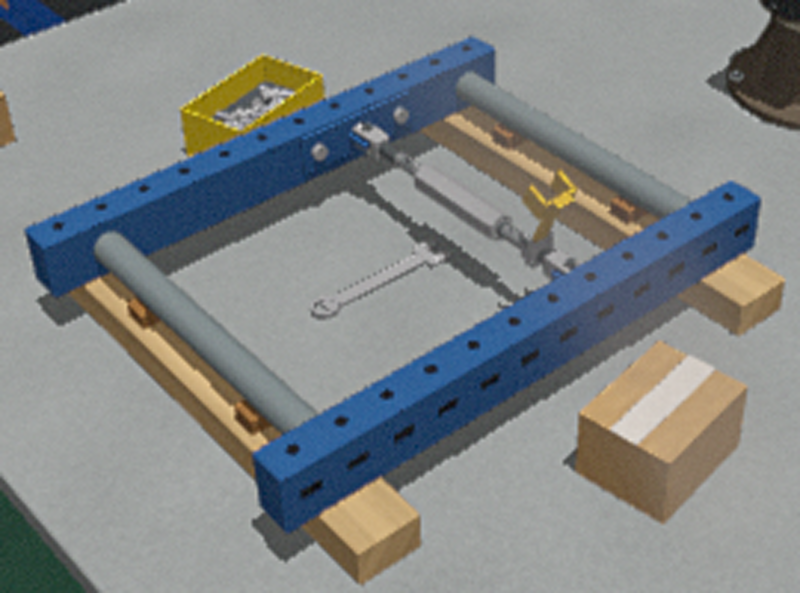

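View pics/siz.png

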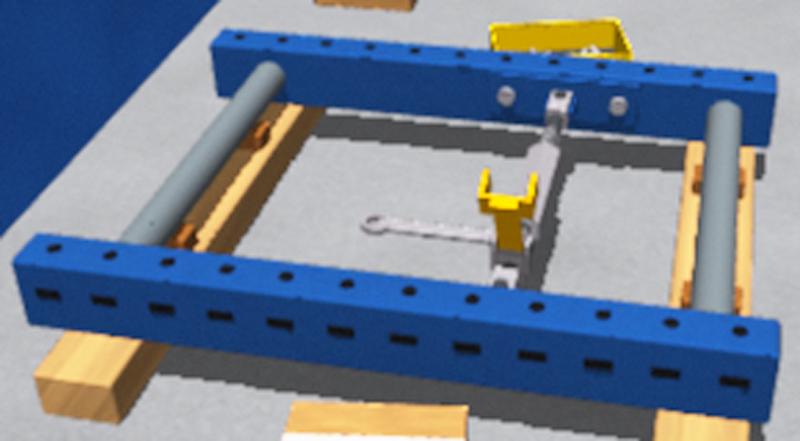

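```bash
cat > h.py <<'E'
import numpy as np,cv2
from plant import bot
from scipy.spatial.transform import Rotation as R
def cam(n):
    c=bot.get_calibration(n)
    K=np.array([[c['fx'],0,c['cx']],[0,c['fy'],c['cy']],[0,0,1]])
    if n=='wrist':
        s=bot.read_state();T=np.eye(4);T[:3,:3]=R.from_quat(s['eef_rot']).as_matrix();T[:3,3]=s['tcp_pos'];W=T@np.array(c['T_tool_cam'])
    else: W=np.linalg.inv(np.array(c['view']))
    return K,W
def ray(C,uv):
    K,W=C;d=np.linalg.inv(K)@np.array([uv[0],uv[1],1.]);d=W[:3,:3]@(d*[1,-1,-1]);return W[:3,3],d/np.linalg.norm(d)
def onz(C,uv,z):
    o,d=ray(C,uv);return o+d*(z-o[2])/d[2]
def proj(C,p):
    K,W=C;q=np.linalg.inv(W)@np.r_[np.array(p,float),1];q=K@(q[:3]*[1,-1,-1]);return q[:2]/q[2]
def tri(*cu):
    A=np.zeros((3,3));b=np.zeros(3)
    for C,uv in cu:
        o,d=ray(C,uv);M=np.eye(3)-np.outer(d,d);A+=M;b+=M@o
    return np.linalg.solve(A,b)
def st(msg=''):
    s=bot.read_state();print(msg,'t%.2f'%s['t'],'p',np.round(s['tcp_pos'],1),'F',np.round(s['contact_force'],1),'M',np.round(s['moment'],2),'w%.1f'%s['width']);return s
E
python3 - <<'E'
from h import *
S=cam('scene');D=cam('side')
fs=lambda u,v:(105+u/2.963,110+v/2.963)
fd=lambda u,v:(85+u/2.759,120+v/2.756)
for n,p,z in [('Lin far',(255,460),115),('Lin near',(733,183),115),('Rin far',(48,250),115),('Rin near',(495,52),115),('slv R',(416,172),85),('slv L',(498,222),85),('tieR',(375,142),85)]:
    print('scene',n,onz(S,fs(*p),z).round(1))
for n,p,z in [('Lin far',(45,236),115),('Lin near',(778,322),115),('Rin far',(218,68),115),('Rin near',(775,108),115),('tieR',(558,108),85)]:
    print('side',n,onz(D,fd(*p),z).round(1))
E
```

```text
scene Lin far [1011.9  167.1  115. ]
scene Lin near [397.5 174.2 115. ]
scene Rin far [1001.4 -214.3  115. ]
scene Rin near [ 395.7 -204.6  115. ]
scene slv R [ 608.3 -104.1   85. ]
scene slv L [603.9  27.2  85. ]
scene tieR [ 604.2 -183.2   85. ]
side Lin far [992.  159.7 115. ]
side Lin near [388.  169.3 115. ]
side Rin far [ 962.9 -168.8  115. ]
side Rin near [ 382.5 -176.2  115. ]
side tieR [ 600.  -195.8   85. ]
```

```bash
cat >> h.py <<'E'
def ori(th,yaw=0,flip=False):
    # tool y along frame x (or -x), tool pointing down, then rotated +th about frame y
    B=np.array([[0,1,0],[1,0,0],[0,0,-1.]]) # columns: tool x=+Y, y=+X, z=-Z
    if flip: B=B@np.diag([-1,-1,1])
    return R.from_euler('z',yaw).as_matrix()@R.from_euler('y',th).as_matrix()@B
def q(M): return R.from_matrix(M).as_quat()
E
python3 - <<'E'
from h import *
O=np.array([606,-20,85.])
for flip in(0,1):
  for th in range(-60,61,15):
    M=ori(np.radians(th),-.014,flip)
    j=bot.solve_ik(O+19*M[:,2],q(M));print(flip,th,None if j is None else np.round(j,2))
M=ori(0,-.014)
for z in(150,200): print(bot.solve_ik([606,-110,z],q(M)))
E
```

```text
0 -60 [-0.58  0.44 -0.88 -2.46 -0.84 -0.18]
0 -45 None
0 -30 None
0 -15 [ 0.34  0.28 -0.65  0.23 -0.41  2.59]
0 0 [ 0.29  0.39 -0.34  0.   -0.84  2.84]
0 15 [ 0.25  0.53 -0.1  -0.07 -1.19  2.92]
0 30 [ 0.22  0.69  0.12 -0.11 -1.52  2.95]
0 45 [ 0.19  0.85  0.33 -0.15 -1.82  2.96]
0 60 [ 0.18  1.01  0.51 -0.19 -2.1   2.94]
1 -60 [-0.58  0.44 -0.88 -2.46 -0.84  2.96]
1 -45 None
1 -30 None
1 -15 [ 0.34  0.28 -0.65  0.23 -0.41 -0.55]
1 0 [ 0.29  0.39 -0.34  0.   -0.84 -0.3 ]
1 15 [ 0.25  0.53 -0.1  -0.07 -1.19 -0.23]
1 30 [ 0.22  0.69  0.12 -0.11 -1.52 -0.19]
1 45 [ 0.19  0.85  0.33 -0.15 -1.82 -0.19]
1 60 [ 0.18  1.01  0.51 -0.19 -2.1  -0.2 ]
[ 0.13711643  0.32072466 -0.2276668   0.         -1.02240487  2.99047622]
[ 0.13711643  0.28041203 -0.16291849  0.         -1.12746581  2.99047622]
```

Run:
```python
from h import *
M=ori(0,-.012)
bot.move_ptp([606,-120,240],q(M));st()
s=bot.read_state();print(s['joint_pos'])
bot.pause(.2)
C=cam('wrist');im=bot.camera('wrist');cv2.imwrite('pics/w1.png',im[:,:,::-1]);np.savez('w1.npz',K=C[0],W=C[1]);st()
```

```text
t3.24 p [ 606.1 -119.5  240. ] F [ 0.9 -1.  -0.9] M [-0.08 -0.1  -0.01] w87.8
[ 1.20947130e-01  2.57364871e-01 -1.00905675e-01 -1.33899026e-05
 -1.21252420e+00  3.00904673e+00]
 t3.49 p [ 606.1 -119.7  240. ] F [-0.3  0.3 -0.4] M [-0.07 -0.16  0.02] w87.9
```

View pics/w1.png

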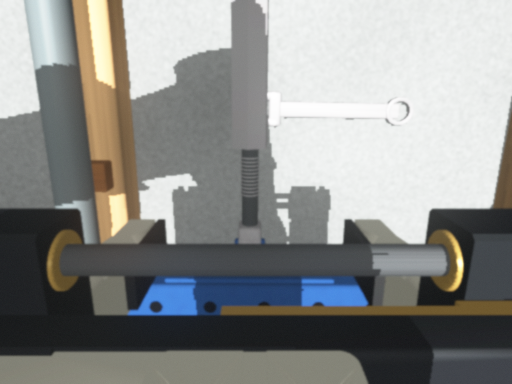

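Run:
```python
from h import *
d=np.load('w1.npz');C=(d['K'],d['W'])
print('right end',onz(C,(250,149),95), onz(C,(250,149),85))
for v in (30,100,140):
  im=cv2.imread('pics/w1.png')
  print(v,[ (c,im[v,c].tolist()) for c in range(226,276,2)])
for p in [(268,110),(275,110),(410,112)]: print('spanner',onz(C,p,6).round(0))
print('strut in', onz(C,(92,205),100),'bore',C[1][:3,3])
a=cv2.imread('pics/w1.png')[0:240,170:330];cv2.imwrite('pics/w1z.png',cv2.resize(a,(400,600),interpolation=cv2.INTER_CUBIC))
M=ori(0,-.012)
bot.line_to([606,-20,240],velocity=200)
bot.pause(.15)
C=cam('wrist');im=bot.camera('wrist');cv2.imwrite('pics/w2.png',im[:,:,::-1]);np.savez('w2.npz',K=C[0],W=C[1]);st()
```

```text
right end [603.07176797 -97.39488226  95.        ] [602.93104955 -98.88917936  85.        ]
30 [(226, [240, 241, 239]), (228, [237, 238, 236]), (230, [220, 222, 219]), (232, [141, 142, 141]), (234, [132, 133, 132]), (236, [132, 133, 132]), (238, [132, 133, 132]), (240, [133, 134, 134]), (242, [133, 132, 133]), (244, [133, 133, 132]), (246, [131, 132, 132]), (248, [134, 135, 135]), (250, [137, 136, 138]), (252, [137, 137, 138]), (254, [138, 138, 138]), (256, [137, 137, 136]), (258, [137, 137, 138]), (260, [137, 137, 136]), (262, [137, 138, 137]), (264, [150, 150, 150]), (266, [208, 208, 208]), (268, [199, 200, 197]), (270, [238, 239, 237]), (272, [240, 241, 239]), (274, [240, 240, 239])]
100 [(226, [117, 118, 116]), (228, [119, 121, 117]), (230, [119, 120, 119]), (232, [128, 128, 128]), (234, [132, 130, 132]), (236, [132, 130, 132]), (238, [132, 131, 132]), (240, [131, 130, 132]), (242, [133, 131, 132]), (244, [134, 133, 133]), (246, [134, 133, 134]), (248, [135, 134, 137]), (250, [138, 136, 139]), (252, [139, 137, 139]), (254, [138, 137, 139]), (256, [140, 138, 139]), (258, [139, 138
[... 355 characters left out ...]
 [128, 128, 128]), (240, [130, 130, 130]), (242, [130, 130, 129]), (244, [129, 128, 128]), (246, [131, 130, 131]), (248, [134, 133, 134]), (250, [134, 133, 133]), (252, [135, 135, 136]), (254, [136, 135, 136]), (256, [136, 135, 137]), (258, [135, 134, 134]), (260, [136, 135, 137]), (262, [139, 138, 139]), (264, [136, 134, 136]), (266, [121, 121, 121]), (268, [138, 139, 136]), (270, [218, 220, 216]), (272, [235, 237, 234]), (274, [236, 238, 235])]
spanner [623. -67.   6.]
spanner [631. -67.   6.]
spanner [783. -71.   6.]
strut in [ 457.3033004  -146.49055845  100.        ] bore [607.34987196 -51.96544677 399.01876385]
 t4.34 p [605.9 -20.8 240. ] F [-0.5 -0.2  0.3] M [-0.06 -0.09 -0.04] w87.7
```

View pics/w1z.png

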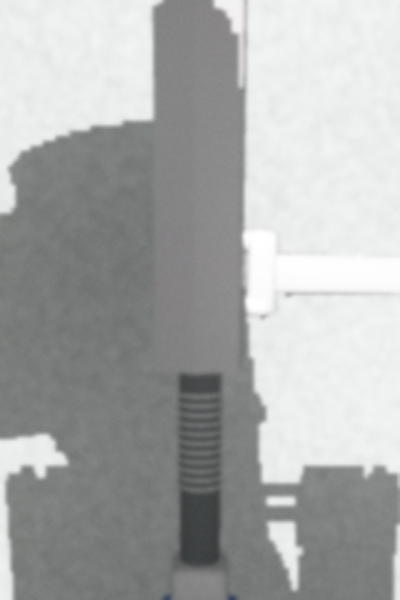

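View pics/w2.png

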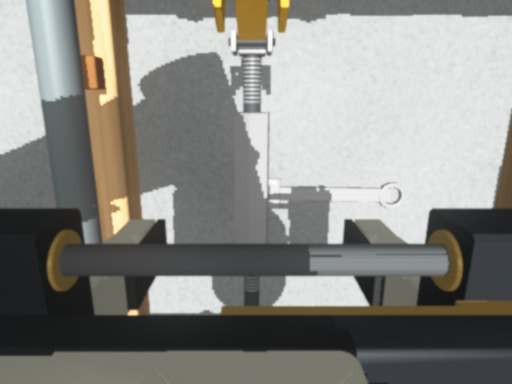

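Run:
```python
from h import *
for f in('w1','w2'):
  d=np.load(f+'.npz');C=(d['K'],d['W']);im=cv2.imread(f'pics/{f}.png').astype(int)
  for v in ((170,200,220) if f=='w1' else (60,75,90,100)):
    print(f,v,im[v,234:272:1,1].tolist())
  pts=[(250,149),(250,190),(250,215)] if f=='w1' else [(252,65),(252,90),(252,112),(252,42)]
  for p in pts: print(p,onz(C,p,85).round(1),onz(C,p,95).round(1),onz(C,p,105).round(1))
a=cv2.imread('pics/w2.png')[0:240,170:330];cv2.imwrite('pics/w2z.png',cv2.resize(a,(400,600),interpolation=cv2.INTER_CUBIC))
```

```text
w1 170 [125, 126, 125, 126, 125, 122, 116, 103, 92, 89, 97, 100, 104, 101, 103, 105, 108, 103, 103, 101, 98, 95, 93, 92, 102, 117, 122, 125, 127, 128, 127, 128, 129, 129, 131, 130, 131, 133]
w1 200 [126, 128, 127, 126, 126, 123, 120, 105, 81, 67, 66, 67, 67, 69, 70, 68, 67, 68, 67, 67, 67, 65, 66, 79, 102, 118, 122, 122, 122, 124, 126, 127, 127, 127, 129, 128, 128, 128]
w1 220 [123, 121, 120, 118, 117, 114, 107, 97, 74, 62, 63, 63, 64, 64, 66, 65, 64, 64, 65, 65, 64, 62, 65, 77, 100, 110, 116, 120, 122, 120, 124, 124, 125, 124, 122, 121, 119, 120]
(250, 149) [602.9 -98.9  85. ] [603.1 -97.4  95. ] [603.2 -95.9 105. ]
(250, 190) [ 602.3 -138.2   85. ] [ 602.5 -135.4   95. ] [ 602.6 -132.7  105. ]
(250, 215) [ 601.9 -163.4   85. ] [ 602.1 -159.8   95. ] [ 602.3 -156.3  105. ]
w2 60 [230, 229, 229, 228, 228, 225, 207, 159, 124, 119, 126, 133, 138, 144, 151, 161, 174, 186, 188, 176, 164, 153, 144, 143, 137, 136, 142, 177, 212, 226, 228, 229, 231, 231, 232, 232, 232, 233]
w2 75 [123, 136, 150, 147, 131, 121, 121, 122, 120, 122, 130, 146, 155, 163, 170, 180, 192, 204, 208, 197, 184, 174, 167, 158, 147, 134, 120, 117, 119, 120, 120, 123, 123, 126, 126, 137, 172, 214]
w2 90 [126, 156, 193, 206, 209, 213, 221, 221, 199, 160, 135, 138, 148, 154, 162, 171, 182, 191, 194, 186, 175, 166, 158, 149, 141, 140, 158, 192, 209, 210, 206, 190, 155, 132, 129, 138, 174, 215]
w2 100 [170, 213, 226, 226, 225, 226, 227, 226, 208, 173, 142, 140, 147, 152, 157, 158, 162, 170, 170, 163, 155, 151, 147, 142, 134, 134, 160, 203, 225, 229, 232, 232, 232, 230, 229, 230, 230, 231]
(252, 65) [605.8  73.4  85. ] [605.8  72.6  95. ] [605.9  71.8 105. ]
(252, 90) [605.4  52.5  85. ] [605.5  52.3  95. ] [605.5  52.1 105. ]
(252, 112) [605.1  33.4  85. ] [605.2  33.9  95. ] [605.3  34.3 105. ]
(252, 42) [606.1  92.1  85. ] [606.1  90.6  95. ] [606.1  89.2 105. ]
```

View pics/w2z.png

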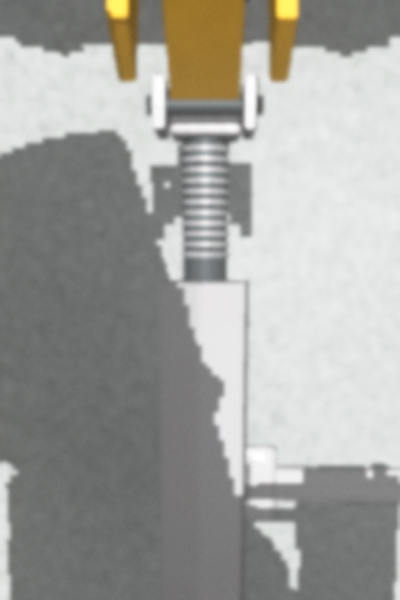

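```bash
cat >> h.py <<'E'
YAW=-0.017
def axis(y,dx=0,dz=0): return np.array([604-0.017*-1*(y+32)+dx,y,85+dz])
GP=axis(-37)
U=np.array([0.017,1,0])
def pose(thd,c=None,back=0):
    c=GP if c is None else c
    M=ori(np.radians(thd),YAW);return c+(19-back)*M[:,2],q(M)
def torque(s,c=None):
    c=GP if c is None else c
    F=np.array(s['contact_force']);r=(np.array(s['tcp_pos'])-c)/1000
    return s['moment'][1], np.cross(r,F)[1]
def rot(a,b,step=6,v=12,c=None,verbose=True,wait=0.0):
    n=max(1,int(np.ceil(abs(b-a)/step)));out=[]
    for t in np.linspace(a,b,n+1)[1:]:
        p,o=pose(t,c);bot.line_to(p,velocity=v,ori=o)
        if wait: bot.pause(wait)
        s=bot.read_state();m,f=torque(s,c);out.append((t,m,f))
        if verbose: print('%.1f t%.2f'%(t,s['t']),'F',np.round(s['contact_force'],1),'M',np.round(s['moment'],2),'rxF %.2f'%f,'tot %.2f'%(m+f),'w%.1f'%s['width'],'qv%.2f'%np.abs(s['qvel']).max())
    return out
E
python3 - <<'E'
from h import *
p,o=pose(-6,back=110)
bot.move_ptp(p,o);st('above')
p,o=pose(-6)
bot.line_to(p,velocity=120,ori=o);st('down')
bot.move_gripper(36,force=40);st('36')
C=bot.camera('side');cv2.imwrite('pics/s1.png',C[:,:,::-1])
bot.move_gripper(0,force=40);st('closed')
E
```

```text
above t4.72 p [593.  -38.1 174.6] F [0.2 1.  0.7] M [-0.06  0.1   0.  ] w87.6
down t5.78 p [606.6 -36.8  66.9] F [ 0.8 -0.1 -0.6] M [-0.06  0.17  0.03] w87.7
36 t6.78 p [605.9 -37.   66.1] F [ 0.9  0.5 -0.2] M [-0.11  0.2  -0.  ] w36.4
closed t7.12 p [605.6 -37.1  66. ] F [-1.6 -0.5 -1.1] M [0.   0.68 0.05] w30.3
```

View pics/s1.png

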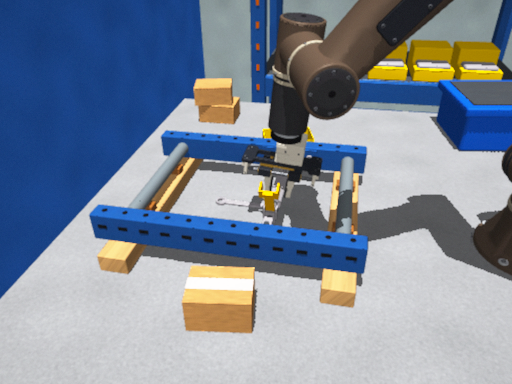

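```bash
cat >> h.py <<'E'
LS=210.
def torque(s,c=None):
    c=GP if c is None else c
    F=np.array(s['contact_force']);zt=R.from_quat(s['eef_rot']).as_matrix()[:,2]
    r=(np.array(s['tcp_pos'])-LS*zt-c)/1000
    return s['moment'][1], np.cross(r,F)[1]
E
python3 - <<'E'
from h import *
rot(-6,30,step=6,v=12)
E
```

```text
0.0 t7.44 F [-2.1  1.1  1.2] M [0.4  0.66 0.01] rxF -0.40 tot 0.26 w30.0 qv0.04
6.0 t7.76 F [-2.4  0.5  1.5] M [0.26 0.32 0.03] rxF -0.48 tot -0.15 w30.0 qv0.03
12.0 t8.07 F [-2.   0.8  1.5] M [ 0.11 -0.14 -0.09] rxF -0.42 tot -0.56 w30.0 qv0.02
18.0 t8.39 F [-1.9  0.6  1.3] M [ 0.11 -0.36 -0.01] rxF -0.42 tot -0.77 w30.2 qv0.02
24.0 t8.71 F [-2.8  0.2  1.3] M [-0.03 -0.57 -0.09] rxF -0.58 tot -1.15 w30.0 qv0.02
30.0 t9.03 F [-3.  0.  1.] M [-0.05 -0.76 -0.05] rxF -0.58 tot -1.35 w29.9 qv0.02
```

Run:
```python
from h import *
a=rot(30,60,step=6,v=12)
bot.move_gripper(60);st('open')
print('free');b=rot(60,0,step=6,v=14)
np.save('free.npy',b)
```

```text
36.0 t9.34 F [-3.1  0.   0.6] M [-0.07 -1.06 -0.05] rxF -0.53 tot -1.59 w30.2 qv0.03
42.0 t9.66 F [-3.1  0.2  0.1] M [-0.13 -1.27  0.01] rxF -0.45 tot -1.72 w30.0 qv0.03
48.0 t9.97 F [-3.8 -0.   1.8] M [-0.25 -1.48  0.01] rxF -0.75 tot -2.23 w30.0 qv0.03
54.0 t10.29 F [-4.6  0.3  0.1] M [-0.23 -1.74  0.09] rxF -0.54 tot -2.28 w30.1 qv0.03
60.0 t10.61 F [-5.2 -0.8  0.9] M [-0.24 -2.03  0.08] rxF -0.65 tot -2.68 w30.1 qv0.03
open t11.33 p [587.5 -36.7  75.4] F [-0.2  0.4  0.2] M [-0.14 -3.03  0.05] w59.8
free
54.0 t11.62 F [-0.2 -0.1 -0.3] M [-0.1  -2.79 -0.01] rxF 0.03 tot -2.77 w60.1 qv0.04
48.0 t11.92 F [0.3 0.2 0.5] M [-0.11 -2.54 -0.02] rxF -0.03 tot -2.57 w59.7 qv0.03
42.0 t12.21 F [ 0.6 -0.6  0.7] M [-0.1  -2.35  0.02] rxF -0.00 tot -2.35 w60.2 qv0.03
36.0 t12.50 F [-0.6 -0.9 -0.8] M [-0.15 -2.06  0.02] rxF -0.01 tot -2.07 w60.1 qv0.03
30.0 t12.79 F [ 1.1 -0.1  0.5] M [-0.12 -1.74 -0.02] rxF 0.12 tot -1.62 w60.4 qv0.03
24.0 t13.08 F [ 0.4  0.1 -0.4] M [-0.11 -1.51 -0.07] rxF 0.11 tot -1.41 w59.9 qv0.02
18.0 t13.38 F [0.1 1.4 0.9] M [-0.08 -1.21 -0.04] rxF -0.03 tot -1.24 w59.6 qv0.02
12.0 t13.67 F [ 1.1  1.6 -0.3] M [-0.08 -0.88 -0.01] rxF 0.21 tot -0.67 w60.2 qv0.03
6.0 t13.96 F [ 0.2  1.  -0.3] M [-0.11 -0.51 -0.05] rxF 0.05 tot -0.46 w59.9 qv0.03
0.0 t14.25 F [-0.3  0.2  1.3] M [-0.08 -0.1  -0.  ] rxF -0.06 tot -0.16 w60.0 qv0.04
```

```bash
cat >> h.py <<'E'
GP=axis(-37,dx=-1)
def avg(n=10,dt=.01):
    F=[];M=[]
    for i in range(n):
        s=bot.read_state();F.append(s['contact_force']);M.append(s['moment']);bot.pause(dt)
    return np.mean(F,0),np.mean(M,0),s
fr=np.load('free.npy')
mf=np.polyfit(fr[:,0],fr[:,1],3)
LL=.37
def T(th,F,M,l=None):
    l=LL if l is None else l
    a=np.radians(th);return M[1]-np.polyval(mf,th)+l*(np.cos(a)*F[0]-np.sin(a)*F[2])
def stroke(a,b,step=6,v=13,n=6):
    k=int(np.ceil(abs(b-a)/step))
    for t in np.linspace(a,b,k+1)[1:]:
        p,o=pose(t);bot.line_to(p,velocity=v,ori=o);F,M,s=avg(n)
        print('%.1f t%.2f'%(t,s['t']),'F',np.round(F,1),'My %.2f D %.2f T %.2f'%(M[1],M[1]-np.polyval(mf,t),T(t,F,M)),'w%.1f'%s['width'])
E
python3 - <<'E'
from h import *
a=fr;print(np.round(np.polyval(mf,fr[:,0])-fr[:,1],2))
p,o=pose(0);bot.line_to(p,velocity=40)
F0,M0,s=avg(12)
bot.move_gripper(0,force=60);F1,M1,s=avg(12)
bot.line_to(p+[1.5,0,0],velocity=20);F2,M2,s=avg(12)
bot.line_to(p,velocity=20);F3,M3,s=avg(12)
for F,M in((F0,M0),(F1,M1),(F2,M2),(F3,M3)): print(F.round(2),M.round(2))
stroke(0,30)
st()
E
```

```text
[-0.   -0.02  0.04  0.01 -0.05  0.    0.01  0.01  0.   -0.01]
[-0.04 -0.13 -0.08] [-0.07 -0.13  0.02]
[ 0.07  0.   -0.1 ] [-0.13 -0.24 -0.01]
[-2.67  0.29  0.67] [0.13 0.73 0.01]
[-0.42 -0.14 -0.08] [-0.1  -0.01  0.01]
6.0 t16.34 F [-0.7  0.9  1.2] My -0.17 D 0.33 T 0.05 w30.4
12.0 t16.69 F [-0.2  0.4  0.4] My -0.76 D 0.11 T 0.02 w30.5
18.0 t17.04 F [-0.  -0.   0.5] My -1.16 D 0.04 T -0.03 w30.2
24.0 t17.39 F [-0.2 -0.  -0.3] My -1.49 D 0.02 T -0.00 w30.5
30.0 t17.74 F [ 0.3  0.2 -0.2] My -1.75 D 0.04 T 0.16 w30.5
 t17.75 p [593.3 -36.8  68.8] F [-0.6 -0.4 -0.8] M [-0.14 -1.86 -0.02] w30.5
```

```bash
sed -i 's/^LL=.37/LL=.34/' h.py
python3 - <<'E'
from h import *
stroke(30,60)
F,M,s=avg(15);print('T end',T(60,F,M),F.round(1))
bot.move_gripper(60)
F,M,s=avg(10);print('T open',T(60,F,M),F.round(1))
im=bot.camera('side');cv2.imwrite('pics/s2.png',im[:,:,::-1])
st()
E
```

```text
36.0 t18.09 F [-0.5  0.  -0.3] My -2.00 D 0.05 T -0.04 w30.6
42.0 t18.44 F [-0.9  0.3 -0.3] My -2.22 D 0.09 T -0.06 w30.1
48.0 t18.79 F [-0.8  0.1 -0.7] My -2.39 D 0.16 T 0.16 w30.3
54.0 t19.14 F [-2.   0.1  0. ] My -2.54 D 0.25 T -0.14 w30.5
60.0 t19.49 F [-1.7 -0.2 -0.1] My -2.71 D 0.33 T 0.08 w30.6
T end 0.13170196133544645 [-1.9 -0.7 -1.6]
T open 0.1053665841237766 [ 0.2 -0.1 -0.1]
 t20.48 p [586.5 -36.7  75.4] F [-0.  -0.3  0.1] M [-0.11 -2.97  0.02] w59.7
```

View pics/s2.png

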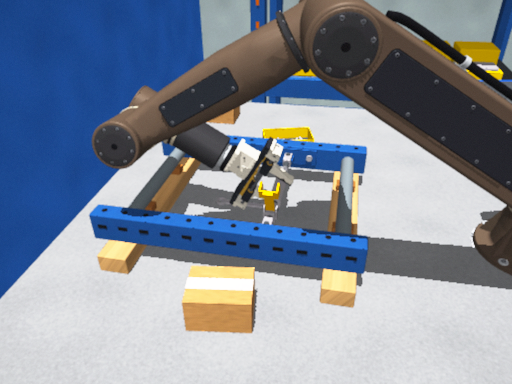

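Run:
```python
from h import *
p,o=pose(0);bot.line_to(p,velocity=14,ori=o)
bot.move_gripper(0,force=60);F,M,s=avg(10);print('T closed',T(0,F,M),F.round(1),s['width'])
stroke(0,36,n=8)
```

```text
T closed -0.08440845171863796 [ 0.2 -0.3 -0.5] 30.16542002620842
6.0 t23.03 F [-0.1 -0.2  0.6] My -0.41 D 0.10 T 0.04 w30.3
12.0 t23.40 F [ 0.1 -0.6 -0.6] My -0.88 D -0.01 T 0.07 w30.5
18.0 t23.77 F [-0.1 -0.5 -0.6] My -1.23 D -0.02 T 0.01 w30.2
24.0 t24.13 F [-0.1 -0.8 -0.7] My -1.53 D -0.03 T 0.04 w30.3
30.0 t24.50 F [-0.3 -0.4 -1. ] My -1.77 D 0.02 T 0.11 w30.1
36.0 t24.87 F [-1.  -0.7 -0.9] My -2.02 D 0.04 T -0.06 w30.4
```

Run:
```python
from h import *
stroke(36,60,n=10)
F,M,s=avg(20);print('T end',T(60,F,M),F.round(1),M.round(2))
```

```text
42.0 t25.25 F [-1.4 -1.3 -1.2] My -2.32 D -0.01 T -0.10 w30.5
48.0 t25.63 F [-2.2 -1.1 -0.8] My -2.57 D -0.02 T -0.33 w30.5
54.0 t26.02 F [-2.8 -1.5  0. ] My -2.74 D 0.06 T -0.50 w30.4
60.0 t26.40 F [-2.6 -1.4 -0. ] My -2.92 D 0.12 T -0.31 w30.1
T end -0.3095071747676159 [-2.9 -2.3 -1.7] [-0.56 -3.34  0.64]
```

Run:
```python
from h import *
for i in range(4):
    F,M,s=avg(6);print('%.2f'%s['t'],F.round(1),M.round(2),'T %.2f'%T(60,F,M),np.round(s['tcp_pos'],2),'%.1f'%s['width'])
im=bot.camera('scene');cv2.imwrite('pics/c3.png',cv2.resize(im[110:310,105:375,::-1],(800,593),interpolation=cv2.INTER_CUBIC))
im=bot.camera('side');cv2.imwrite('pics/s3.png',cv2.resize(im[80:280,150:350,::-1],(600,600),interpolation=cv2.INTER_CUBIC))
im=bot.camera('wrist');cv2.imwrite('pics/w3.png',im[:,:,::-1])
print(pose(60)[0])
```

```text
26.62 [-2.5 -1.9 -1.9] [-0.54 -3.32  0.58] T -0.15 [586.7  -36.72  76.24] 30.3
26.67 [-2.7 -2.1 -1.1] [-0.49 -3.27  0.55] T -0.36 [586.67 -36.73  76.17] 30.8
26.72 [-2.1 -1.7 -1.2] [-0.51 -3.23  0.55] T -0.19 [586.61 -36.72  76.05] 30.5
26.77 [-2.  -1.7 -0.8] [-0.48 -3.16  0.52] T -0.20 [586.6  -36.71  75.94] 30.5
[586.46289494 -36.72028727  75.5       ]
```

View pics/c3.png

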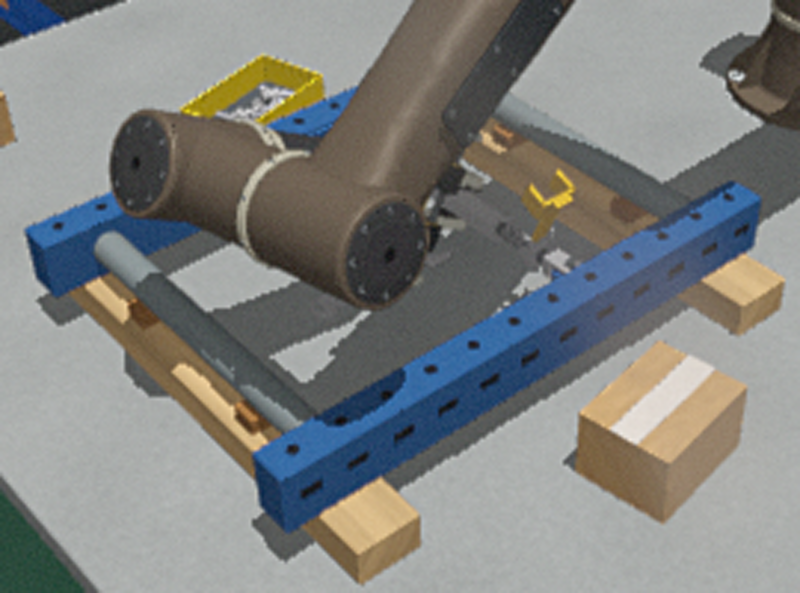

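View pics/s3.png

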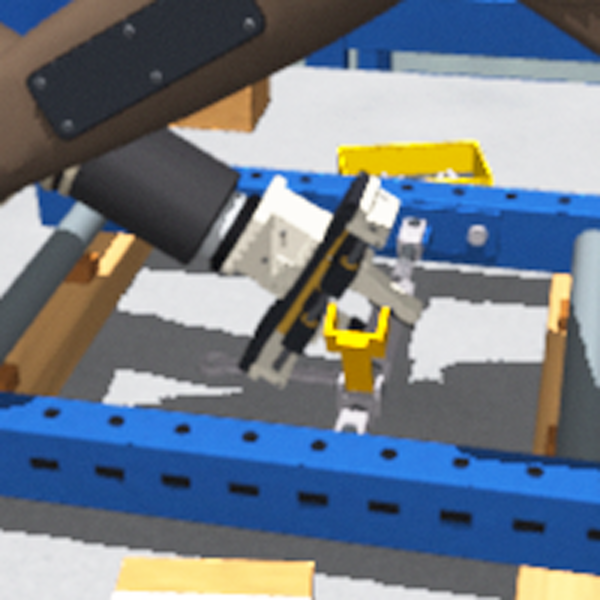

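View pics/w3.png

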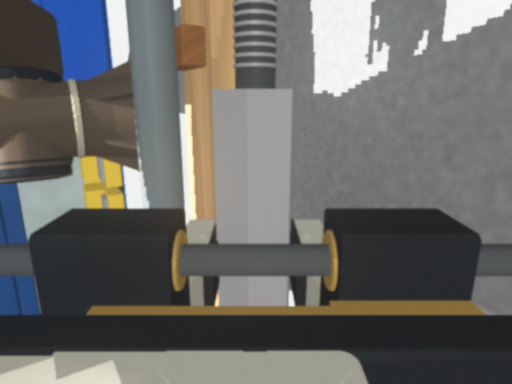

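Run:
```python
from h import *
s=bot.read_state();z=R.from_quat(s['eef_rot']).as_matrix()[:,2];print('tilt',np.degrees(np.arctan2(-z[0],-z[2])))
im=cv2.imread('pics/w3.png')
for v in(100,120,150,200):print(v,[(c,int(im[v,c,1])) for c in range(206,300,2)])
cv2.imwrite('pics/w3z.png',cv2.resize(im[60:240,190:320],None,fx=4.4,fy=3.2,interpolation=cv2.INTER_CUBIC))
```

```text
tilt 59.97264600859045
100 [(206, 145), (208, 138), (210, 131), (212, 142), (214, 149), (216, 150), (218, 149), (220, 150), (222, 148), (224, 149), (226, 148), (228, 150), (230, 147), (232, 148), (234, 150), (236, 150), (238, 148), (240, 149), (242, 148), (244, 150), (246, 152), (248, 154), (250, 156), (252, 157), (254, 156), (256, 158), (258, 157), (260, 158), (262, 157), (264, 157), (266, 157), (268, 157), (270, 158), (272, 156), (274, 156), (276, 156), (278, 157), (280, 157), (282, 158), (284, 159), (286, 158), (288, 157), (290, 156), (292, 137), (294, 119), (296, 121), (298, 122)]
120 [(206, 147), (208, 144), (210, 135), (212, 139), (214, 150), (216, 150), (218, 150), (220, 152), (222, 151), (224, 150), (226, 151), (228, 152), (230, 151), (232, 150), (234, 151), (236, 149), (238, 149), (240, 150), (242, 150), (244, 150), (246, 151), (248, 156), (250, 158), (252, 158), (254, 157), (256, 158), (258, 159), (260, 157), (262, 159), (264, 157), (266, 157), (268, 158), (270, 158), (272, 158), (274, 157), (276, 157), (278, 158), (280, 160), (282, 156), (284, 156), (286, 159), (288, 158),
[... 498 characters left out ...]
(278, 158), (280, 158), (282, 158), (284, 157), (286, 157), (288, 157), (290, 148), (292, 121), (294, 118), (296, 121), (298, 121)]
200 [(206, 153), (208, 150), (210, 148), (212, 142), (214, 137), (216, 150), (218, 152), (220, 153), (222, 153), (224, 153), (226, 153), (228, 152), (230, 151), (232, 153), (234, 153), (236, 151), (238, 151), (240, 153), (242, 151), (244, 151), (246, 151), (248, 156), (250, 158), (252, 158), (254, 158), (256, 159), (258, 159), (260, 159), (262, 159), (264, 160), (266, 157), (268, 158), (270, 157), (272, 158), (274, 155), (276, 158), (278, 158), (280, 157), (282, 157), (284, 158), (286, 157), (288, 151), (290, 126), (292, 117), (294, 121), (296, 123), (298, 121)]
```

View pics/w3z.png

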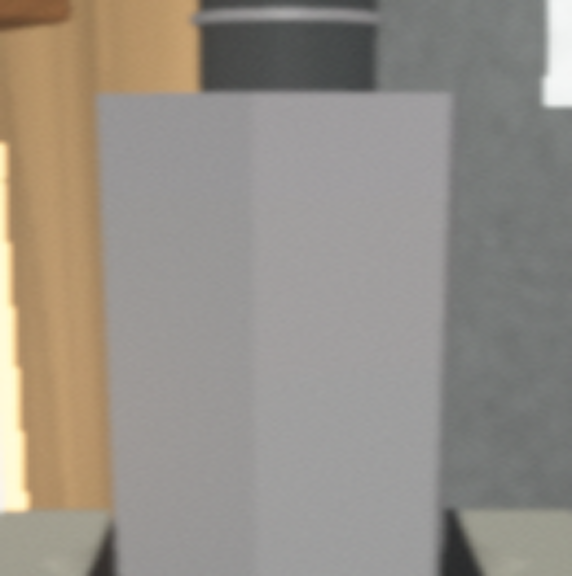

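Run:
```python
from h import *
bot.move_gripper(60);F,M,s=avg(8);print('open T',T(60,F,M),F.round(1))
im=bot.camera('wrist');cv2.imwrite('pics/w4.png',im[:,:,::-1])
p,o=pose(0);bot.line_to(p,velocity=14,ori=o);bot.pause(.15)
im=bot.camera('wrist');cv2.imwrite('pics/w5.png',im[:,:,::-1]);st()
for f in('w4','w5'):
    im=cv2.imread(f'pics/{f}.png')
    for v in(110,130,160):print(f,v,im[v,206:300,1].tolist())
a=np.hstack([cv2.imread(f'pics/{f}.png')[60:240,190:320] for f in('w4','w5')])
cv2.imwrite('pics/w45z.png',cv2.resize(a,None,fx=3,fy=3,interpolation=cv2.INTER_CUBIC))
```

```text
open T 0.07941090117793356 [ 0.1 -0.2 -0.1]
 t29.48 p [603.2 -37.   65.6] F [ 0.3 -0.  -0.4] M [-0.03 -0.11  0.01] w60.0
w4 110 [145, 143, 138, 134, 136, 144, 146, 148, 148, 149, 149, 147, 150, 148, 149, 149, 149, 149, 148, 147, 150, 150, 148, 148, 147, 151, 148, 148, 148, 148, 148, 149, 148, 149, 148, 148, 148, 151, 152, 158, 158, 159, 158, 158, 158, 157, 158, 158, 159, 158, 157, 159, 160, 159, 158, 159, 158, 159, 158, 158, 157, 157, 157, 157, 158, 158, 159, 159, 156, 158, 159, 159, 159, 158, 158, 160, 159, 158, 159, 158, 158, 159, 157, 146, 128, 118, 120, 120, 122, 123, 121, 121, 122, 122]
w4 130 [147, 147, 143, 140, 136, 139, 146, 149, 151, 150, 151, 149, 150, 149, 150, 150, 150, 149, 150, 151, 150, 150, 150, 149, 150, 149, 149, 150, 147, 149, 150, 149, 149, 149, 149, 149, 150, 150, 154, 158, 159, 159, 160, 159, 159, 158, 159, 160, 159, 157, 159, 159, 159, 159, 159, 159, 159, 159, 159, 160, 159, 160, 158, 158, 158, 158, 158, 157, 160, 159, 159, 159, 158, 159, 157, 158, 157, 158, 159, 158, 157, 159, 152, 136, 124, 118, 118, 117, 120, 121, 121, 119, 122, 122]
w4 160 [147, 148, 148, 
[... 1188 characters left out ...]
3, 143, 145, 144, 145, 145, 145, 147, 144, 146, 146, 146, 146, 147, 147, 146, 148, 147, 149, 150, 161, 203, 237, 245, 247, 247, 246, 246, 247, 247, 247, 247, 246, 239, 213, 170, 161, 198, 234, 242, 244, 243, 241, 240, 239]
w5 160 [125, 124, 123, 125, 127, 127, 125, 126, 127, 127, 127, 126, 126, 126, 126, 126, 127, 124, 126, 126, 127, 127, 128, 127, 127, 127, 128, 128, 129, 129, 128, 127, 127, 127, 127, 129, 128, 129, 131, 137, 141, 141, 140, 142, 142, 143, 143, 144, 143, 142, 142, 144, 143, 142, 143, 145, 143, 144, 143, 145, 144, 146, 146, 145, 149, 164, 182, 192, 194, 200, 221, 240, 246, 246, 246, 246, 246, 246, 246, 246, 245, 241, 223, 177, 156, 181, 223, 237, 241, 242, 242, 243, 243, 243]
```

View pics/w45z.png

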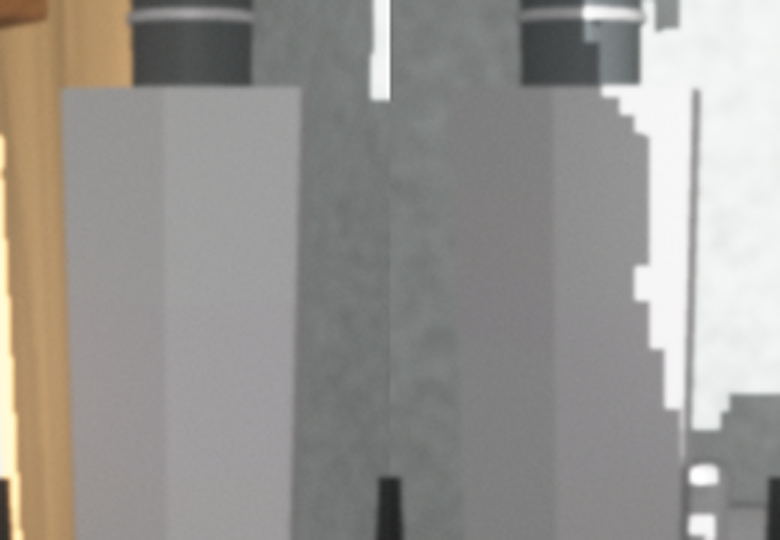

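Run:
```python
import numpy as np
for d in(150,):
  for de in(0,-3,-5,-7,-9,-11):
    u=[]
    for a in(-120,-60,0,60,120):
        t=np.radians(a+de);u.append(341*(17.32*np.sin(t)-1.7)/(d-17.32*np.cos(t)))
    print(de,np.round(254.4+np.array(u),1))
```

```text
0 [218.5 214.1 250.  286.5 283. ]
-3 [219.7 213.3 247.7 285.5 284.1]
-5 [220.5 212.8 246.2 284.8 284.7]
-7 [221.4 212.4 244.6 284.  285.4]
-9 [222.3 212.  243.1 283.2 286. ]
-11 [223.2 211.7 241.6 282.4 286.6]
```

Run:
```python
import numpy as np
from scipy.optimize import least_squares
def m(p,a):
    xc,d,de=p;t=np.radians(np.array(a)+de);return 254.4+341*(17.32*np.sin(t)-xc)/(d-17.32*np.cos(t))
for name,obs,a in(('w3',(212,247,291.5),(-60,0,60)),('w4',(211.5,244.3,289),(-60,0,60)),('w4b',(211.5,244.3,289),(-60,0,120)),('w5',(244.2,289,291.7),(0,60,120)),('w5L',(211.8,244.2,289,291.7),(-60,0,60,120)),('w1',(231.5,247.3,265,269),(-60,0,60,120))):
    if name=='w1': r=least_squares(lambda p:m((p[0],p[1],p[2]),a)-obs,(3,305,-5))
    else: r=least_squares(lambda p:m(p,a)-obs,(1.7,145,-5))
    print(name,r.x.round(2),r.fun.round(1))
```

```text
w3 [-6.0000e-02  1.3558e+02 -8.7500e+00] [0. 0. 0.]
w4 [  0.23 137.7  -11.14] [0. 0. 0.]
w4b [  1.03 142.91  -8.95] [-0.  0. -0.]
w5 [  0.7  135.88  -9.5 ] [0. 0. 0.]
w5L [  0.39 138.85 -10.41] [-0.2  0.4 -0.4  0.3]
w1 [  3.41 304.69 -10.55] [ 0.4 -0.7  0.7 -0.4]
```

```bash
cat >> h.py <<'E'
def wid(n=12):
    w=[]
    for i in range(n): w.append(bot.read_state()['width']);bot.pause(.01)
    return np.mean(w)
E
python3 - <<'E'
from h import *
bot.move_gripper(38)
for th in(0,-9):
    p,o=pose(th);bot.line_to(p,velocity=10,ori=o)
    bot.move_gripper(20,force=4);F,M,s=avg(8);print(th,'w',wid(),F.round(1),'T',T(th,F,M),st()['t'])
    im=bot.camera('wrist');cv2.imwrite(f'pics/g{th}.png',im[:,:,::-1])
    print(im[110,206:300,1].tolist())
    bot.move_gripper(38,force=10)
E
```

```text
t30.80 p [602.9 -37.   66. ] F [ 0.5 -0.5  0.7] M [-0.1  -0.24  0.02] w32.2
0 w 32.1375660664847 [ 0.2  0.2 -0.2] T -0.01747314824127026 30.8
[125, 124, 126, 125, 124, 123, 127, 123, 124, 125, 125, 126, 124, 125, 125, 126, 125, 125, 125, 127, 126, 125, 126, 126, 125, 125, 126, 127, 127, 127, 126, 126, 127, 128, 127, 127, 128, 128, 130, 134, 138, 140, 140, 140, 142, 140, 142, 141, 142, 142, 141, 143, 144, 144, 144, 142, 143, 144, 145, 145, 145, 145, 146, 144, 149, 159, 199, 236, 245, 245, 246, 245, 246, 246, 246, 246, 246, 246, 246, 246, 246, 246, 245, 241, 225, 180, 157, 182, 223, 237, 241, 242, 242, 242]
 t32.17 p [606.2 -36.9  66.2] F [-0.9  1.8  0.2] M [0.45 0.61 0.06] w30.3
-9 w 30.26923621350143 [-0.9  1.5  1.1] T -0.19619588511244979 32.1667
[232, 231, 230, 229, 229, 230, 231, 228, 221, 218, 216, 217, 216, 216, 216, 217, 217, 217, 217, 216, 217, 215, 216, 215, 217, 216, 216, 216, 216, 216, 216, 215, 216, 217, 217, 217, 215, 217, 218, 217, 216, 217, 217, 216, 216, 217, 226, 232, 236, 236, 235, 236, 236, 237, 236, 236, 237, 237, 236, 236, 236, 235, 236, 236, 237, 237, 237, 237, 237, 236, 236, 236, 237, 236, 237, 236, 237, 237, 236, 237, 236, 237, 236, 237, 237, 237, 236, 235, 233, 230, 229, 229, 229, 229]
```

```bash
cat >> h.py <<'E'
def look(name,row=110):
    im=bot.camera('wrist');cv2.imwrite(f'pics/{name}.png',im[:,:,::-1])
    print(name,im[row,206:300,1].tolist())
E
python3 - <<'E'
from h import *
bot.move_gripper(20,force=60);F,M,s=avg(8);print('w',wid(6),F.round(1),'T %.2f'%T(-9,F,M))
for a in(-6,-3,0):
    p,o=pose(a);bot.line_to(p,velocity=10,ori=o);F,M,s=avg(8);print(a,'w',wid(6),F.round(1),'T %.2f'%T(a,F,M))
look('a0')
E
```

```text
w 29.476720159814178 [ 0.5 -0.1 -0.4] T -0.18
-6 w 29.71258321341998 [-0.5 -0.1  0.9] T -0.54
-3 w 29.515073287551456 [ 0.2 -0.6  1. ] T -0.40
0 w 29.475615789375965 [ 0.3 -0.5  0.7] T -0.43
a0 [127, 126, 125, 124, 124, 127, 125, 126, 127, 127, 127, 128, 128, 129, 128, 129, 129, 128, 128, 129, 128, 128, 129, 129, 127, 129, 129, 128, 131, 130, 130, 129, 130, 130, 131, 130, 132, 131, 130, 131, 130, 131, 131, 133, 133, 134, 136, 137, 139, 137, 137, 139, 139, 140, 141, 140, 140, 140, 140, 139, 142, 141, 141, 141, 141, 143, 153, 194, 232, 241, 242, 242, 242, 243, 243, 243, 242, 243, 242, 243, 243, 243, 243, 242, 242, 243, 242, 242, 241, 241, 241, 241, 241, 241]
```

Run:
```python
from h import *
p,o=pose(1.5);bot.line_to(p,velocity=10,ori=o);F,M,s=avg(8);print('w',wid(6),F.round(1),'T %.2f'%T(1.5,F,M))
bot.move_gripper(38,force=10)
p,o=pose(0);bot.line_to(p,velocity=10,ori=o)
bot.move_gripper(20,force=4);print('w0',wid(12))
bot.move_gripper(60,force=10);look('a1');st()
im=bot.camera('side');cv2.imwrite('pics/s5.png',cv2.resize(im[120:280,185:345,::-1],(600,600),interpolation=cv2.INTER_CUBIC))
```

```text
w 29.56568780438754 [-0.1 -0.6  0.7] T -0.62
w0 30.731434479545626
a1 [126, 126, 127, 126, 124, 127, 127, 128, 130, 128, 128, 129, 131, 129, 128, 131, 130, 129, 129, 130, 130, 130, 131, 131, 131, 131, 131, 131, 131, 131, 131, 131, 133, 132, 131, 131, 132, 132, 132, 133, 132, 132, 133, 133, 134, 137, 139, 139, 142, 141, 140, 140, 141, 142, 140, 143, 142, 142, 142, 143, 144, 143, 144, 143, 145, 158, 196, 233, 243, 244, 243, 244, 244, 244, 244, 244, 244, 244, 244, 244, 244, 244, 245, 244, 244, 244, 244, 243, 243, 242, 242, 242, 242, 243]
 t36.46 p [602.9 -37.   66. ] F [ 0.5  0.1 -0.3] M [-0.1  -0.12 -0.01] w59.8
```

View pics/a1.png

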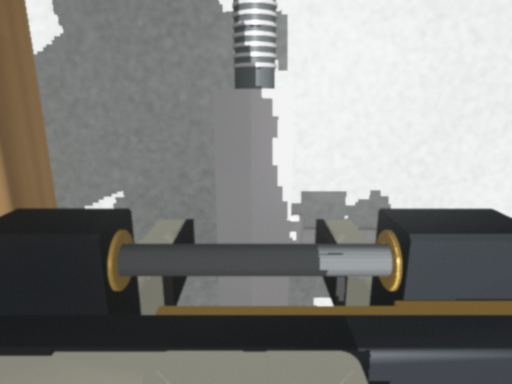

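View pics/s5.png

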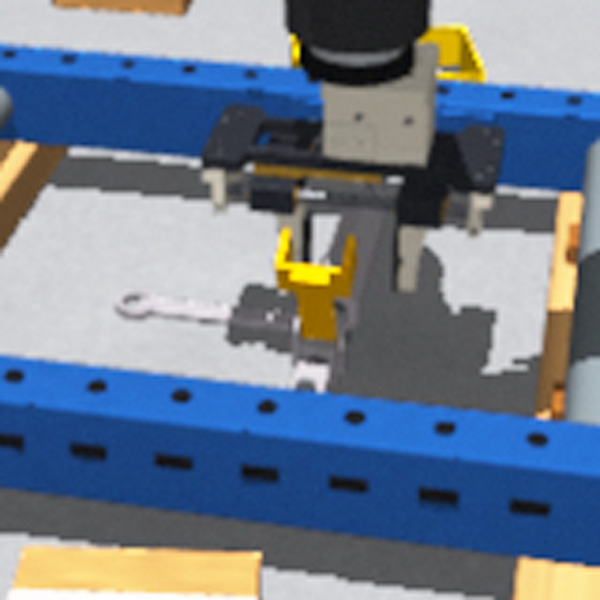

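Run:
```python
from h import *
p,o=pose(0)
bot.line_to(p+[0,0,130],velocity=200)
bot.move_gripper(0,force=20)
M0=q(ori(0,YAW))
HX=606.;
bot.line_to([HX,154,215],velocity=200,ori=M0)
bot.line_to([HX,154,158],velocity=120);st('down')
F0,_,_=avg(6)
h=np.array([88.5,105]);r=58;off=2
for a in range(115,35,-10):
    t=np.radians(a);c=h+r*np.array([-np.cos(t),np.sin(t)])+off*np.array([np.sin(t),np.cos(t)])
    bot.line_to([HX,c[0]+9.5,c[1]],velocity=60)
    s=bot.read_state();print(a,np.round(s['tcp_pos'],0),(np.array(s['contact_force'])-F0).round(1),'%.2f'%s['t'])
im=bot.camera('side');cv2.imwrite('pics/k1.png',cv2.resize(im[120:280,185:345,::-1],(600,600),interpolation=cv2.INTER_CUBIC))
```

```text
down t40.12 p [606.5 153.7 158.5] F [ 1.  -0.3  0.2] M [-0.04 -0.15  0.03] w0.4
115 [606. 124. 157.] [ 0.1  0.7 -0.3] 40.82
105 [606. 115. 161.] [-0.3 -0.5 -1.5] 41.13
95 [606. 105. 163.] [-0.5 -0.6 -0.7] 41.45
85 [606.  94. 163.] [ 0.2 -0.3 -0.2] 41.77
75 [606.  84. 161.] [ 0.3 -0.1 -1.4] 42.08
65 [606.  75. 158.] [ 0.3  0.3 -0.6] 42.40
55 [606.  66. 153.] [-0.1 -1.  -0.7] 42.72
45 [606.  58. 147.] [-0.2  0.   0.4] 43.03
```

View pics/k1.png

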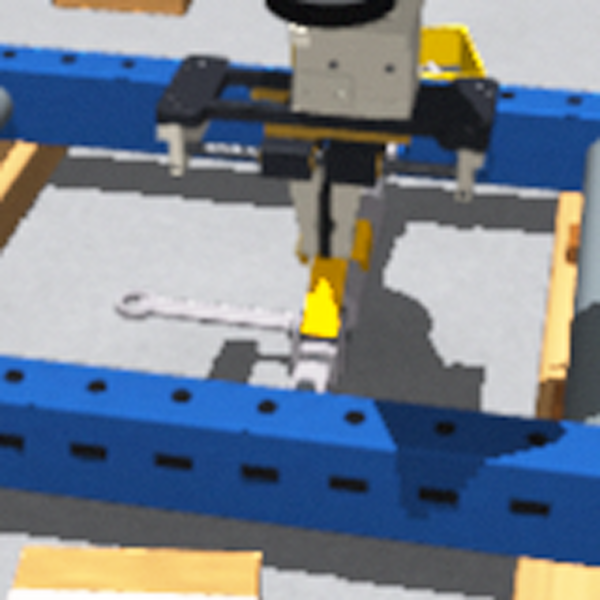

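Run:
```python
from h import *
h=np.array([88.5,105]);r=58;off=2;HX=606.
for a in (37,30,23,17,12,8,5,2,0):
    t=np.radians(a);c=h+r*np.array([-np.cos(t),np.sin(t)])+off*np.array([np.sin(t),np.cos(t)])
    bot.line_to([HX,c[0]+9.5,c[1]],velocity=35)
    F,M,s=avg(4);print(a,np.round(s['tcp_pos'],1),F.round(1),'%.2f'%s['t'])
    if F[2]>8: print('stop');break
im=bot.camera('side');cv2.imwrite('pics/k2.png',cv2.resize(im[120:280,185:345,::-1],(600,600),interpolation=cv2.INTER_CUBIC))
```

```text
37 [605.9  52.7 141.4] [-0.1  0.3  0.3] 43.49
30 [605.9  48.6 135.5] [ 0.1  0.  -0.4] 43.88
23 [605.9  45.3 129.3] [ 0.1 -0.4 -0.1] 44.26
17 [605.9  43.  123.6] [-0.4  0.4  0.1] 44.62
12 [605.9  41.6 118.8] [ 0.3 -0.2  0.2] 44.94
8 [605.9  40.8 114.8] [-0.4  0.3 -0.1] 45.24
5 [605.9  40.3 111.9] [ 0.1 -0.2  0.6] 45.52
2 [606.   40.1 108.9] [-0.6 -0.3  0.3] 45.81
0 [606.3  40.1 107.3] [-0.4  1.4  2.7] 46.09
```

View pics/k2.png

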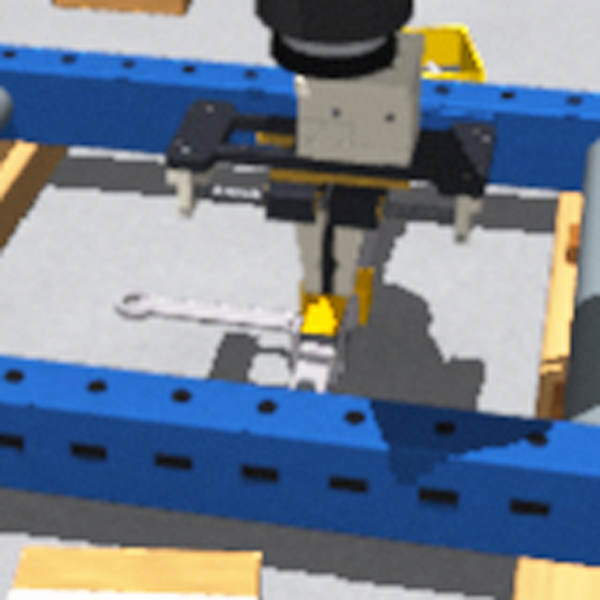

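Run:
```python
from h import *
for z in(106,105):
    bot.line_to([606,40,z],velocity=20);F,M,s=avg(6);print(z,np.round(s['tcp_pos'],1),F.round(1))
    if F[2]>6:break
bot.line_to([606,42,250],velocity=200);st()
M0=q(ori(0,YAW))
bot.line_to([606,-60,250],velocity=200);bot.pause(.15)
np.savez('w9.npz',K=cam('wrist')[0],W=cam('wrist')[1])
im=bot.camera('wrist');cv2.imwrite('pics/w9.png',im[:,:,::-1])
im=bot.camera('side');cv2.imwrite('pics/k3.png',cv2.resize(im[120:280,185:345,::-1],(600,600),interpolation=cv2.INTER_CUBIC));st()
```

```text
106 [606.3  40.2 106.3] [-0.2  2.   4.9]
105 [606.4  40.3 105.4] [-0.6  2.7  6.5]
 t47.62 p [605.   41.8 248.2] F [-0.8  0.  -0.7] M [-0.09 -0.07 -0.  ] w0.3
 t48.53 p [606.  -59.2 249.9] F [ 0.2 -0.2  0.8] M [-0.06 -0.19 -0.06] w0.3
```

View pics/w9.png

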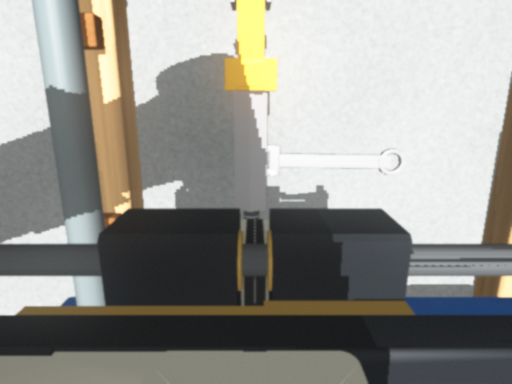

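View pics/k3.png

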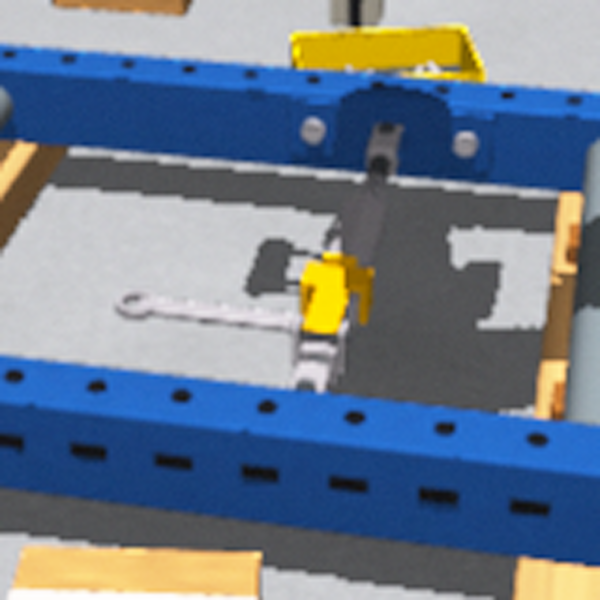

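Run:
```python
from h import *
d=np.load('w9.npz');C=(d['K'],d['W'])
for z in(107,115): print(onz(C,(250,90.5),z).round(1),onz(C,(250,57),z).round(1))
D=cam('side');print(tri((C,(251,90.5)),(D,(185+339/3.75,120+255/3.75))).round(1))
st();bot.close_job()
```

```text
[604.   13.3 107. ] [604.6  40.2 107. ]
[604.1  13.2 115. ] [604.6  39.3 115. ]
[604.2  13.1 115. ]
 t48.53 p [606.  -59.2 249.9] F [ 0.2 -0.2  0.8] M [-0.06 -0.19 -0.06] w0.3
the job is handed in; nothing more can be done
```

I tightened the tie until it went firm, stopped at the next place with a pair of flats upright, and folded the yellow keeper fully down. I handed the job in at about 48.5 s with the gripper clear of everything; the verdict is not reported.

- **Tightening:** It took three strokes of about 60° plus a final small one. The turning torque stepped from about zero (noisy) to 0.3–0.5 N m near the end of the third stroke. By my estimate the stop is about 0.4 rad past the step.
- **A check that disagreed:** After the third stroke the sleeve sat 8–10° short of upright, because it had lagged the fingers. I saw this in the wrist picture and confirmed it with a light squeeze (32.1 mm wide instead of about 30.3). I gripped again at the true angle and turned the rest of the way. The torque was then 0.4–0.6 N m, and the final squeeze read 30.7 mm, so it should be upright to about 2°.
- **Keeper:** There was no resistance until it reached the bottom, where I pressed with about 6.5 N. The picture shows the fork over the sleeve's left end. Its free end measured y = 13 mm and z = 115 mm, where I would expect the folded fork and its lip to be.
- **Loose items and forces:** I never touched the bin, the carton or the spanner, and the last pictures show the bin and the spanner where they were. The forces I read never went above about 7 N.

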